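# Start the slow cooker from its hooded key panel

### The job

Start the slow cooker from the sloping console: press the green key, then the blue, then the yellow, then the green again, one at a time, each gently but fully down and held there for about half a second, and let each come up again. Never press the red or the white key, do not push hard on anything, and leave the jars, tin, mug and spoon around the console where they are.

Things in the scene. Friction and masses are not known exactly. Their poses are not given: they have to be found in the camera images.
- console: Fixed grey wedge 128 mm deep, 280 mm wide; origin on the worktop, x away from its low front edge, y left along the key row, z up. Its steel key panel slopes at 35 degrees to the worktop, high side at the back. Five key axes meet the panel at x = -30, z = 49.5 and y = 96, 48, 0, -48, -96 mm; which colour sits where changes. No room to press straight down: see hood_rim.
- hood_rim (a point): Middle of the upper edge of the clear, aluminium-framed splash hood, up to 7 mm thick, 266 mm wide, axes as the console. The hood stands square to the panel 57 mm up-slope of the key row, rises 88 mm along the panel's normal and so leans out over the keys. The way in along the normal (tool leaning 35 degrees, wrist towards the console's front) has 53 mm clear to the hood.
- green_spot (a point): Where the green key's axis meets the panel, amid its black collar (37 mm across, 2.2 mm high). z = panel normal = key axis, outward; y left along the row, x up the slope. The round green cap, 26 mm across, has a flat top that stands 10 to 18 mm off this point along z: it differs with every key and start and is not reported, so it must be felt (or seen).
- green_key (a joint): How far the green cap is pushed in along its axis, m: 0 up, 0.006 fully down against a hard stop. It springs back: 0.6 N starts it, 2.4 N takes it fully down.
- blue_spot (a point): Where the blue key's axis meets the panel, amid its black collar (37 mm across, 2.2 mm high). z = panel normal = key axis, outward; y left along the row, x up the slope. The round blue cap, 26 mm across, has a flat top that stands 10 to 18 mm off this point along z: it differs with every key and start and is not reported, so it must be felt (or seen).
- blue_key (a joint): How far the blue cap is pushed in along its axis, m: 0 up, 0.006 fully down against a hard stop. It springs back: 0.6 N starts it, 2.4 N takes it fully down.
- yellow_spot (a point): Where the yellow key's axis meets the panel, amid its black collar (37 mm across, 2.2 mm high). z = panel normal = key axis, outward; y left along the row, x up the slope. The round yellow cap, 26 mm across, has a flat top that stands 10 to 18 mm off this point along z: it differs with every key and start and is not reported, so it must be felt (or seen).
- yellow_key (a joint): How far the yellow cap is pushed in along its axis, m: 0 up, 0.006 fully down against a hard stop. It springs back: 0.6 N starts it, 2.4 N takes it fully down.
- red_spot (a point): Where the red key's axis meets the panel, amid its black collar (37 mm across, 2.2 mm high). z = panel normal = key axis, outward; y left along the row, x up the slope. The round red cap, 26 mm across, has a flat top that stands 10 to 18 mm off this point along z: it differs with every key and start and is not reported, so it must be felt (or seen).
- red_key (a joint): How far the red cap is pushed in along its axis, m: 0 up, 0.006 fully down against a hard stop. It springs back: 0.6 N starts it, 2.4 N takes it fully down.
- white_spot (a point): Where the white key's axis meets the panel, amid its black collar (37 mm across, 2.2 mm high). z = panel normal = key axis, outward; y left along the row, x up the slope. The round white cap, 26 mm across, has a flat top that stands 10 to 18 mm off this point along z: it differs with every key and start and is not reported, so it must be felt (or seen).
- white_key (a joint): How far the white cap is pushed in along its axis, m: 0 up, 0.006 fully down against a hard stop. It springs back: 0.6 N starts it, 2.4 N takes it fully down.
- corn_tin: Bystander: small blue-and-gold food tin, 57 mm across, 72 mm tall. Loose; origin at the centre of its underside.
- mug: Bystander: white spotted mug, 92 mm across with handle to 127 mm, 93 mm tall. Loose; origin at the centre of its underside.
- bay_jar: Bystander: low glass spice jar with a gold lid, 45 mm across, 75 mm tall. Loose; origin at the centre of its underside.
- red_jar: Bystander: slim glass spice jar with red spice and a pale lid, 41 mm across, 92 mm tall. Loose; origin at the centre of its underside.
- teaspoon: Bystander: metal teaspoon, 132 x 26 x 9 mm, lying flat. Loose; origin at the centre of its underside.

How it is judged:
On the way, in this order (a step that is already met when the one before it is completed fails the run):
1. the green key is pressed fully down and held, alone (value of joint green_key above 0.0048 m and value of joint each of blue_key, yellow_key, red_key, white_key below 0.002 m), for 0.3 s.
2. the blue key is pressed fully down and held, alone (value of joint blue_key above 0.0048 m and value of joint each of green_key, yellow_key, red_key, white_key below 0.002 m), for 0.3 s.
3. the yellow key is pressed fully down and held, alone (value of joint yellow_key above 0.0048 m and value of joint each of green_key, blue_key, red_key, white_key below 0.002 m), for 0.3 s.
4. the green key is pressed fully down again and held, alone (all of step 1), for 0.3 s.
At the end, for the whole second after the job is handed in: After the four presses (each at least 4.8 of the 6 mm down for 0.3 s with every other key less than 2 mm down), all five keys are up again (less than 1 mm down) and the bystanders are at rest (value of joint each of green_key, blue_key, yellow_key, red_key, white_key below 0.001 m and linear speed of each of corn_tin, mug, bay_jar, red_jar, teaspoon below 0.02 m/s); the robot touches nothing.
It fails at once if the red key is pressed in (3 mm or more) (value of joint red_key above 0.003 m).
It fails at once if the white key is pressed in (3 mm or more) (value of joint white_key above 0.003 m).
It fails at once if the robot pushes on anything with more than 20 N (contact force between any of the fingers, the arm and anything else above 20 N).
It fails at once if a bystander is shifted by more than 25 mm or tipped (distance of any of corn_tin, mug, bay_jar, red_jar, teaspoon from where it was at the start of the episode above 0.025 m or angle between any of corn_tin, mug, bay_jar, red_jar, teaspoon's own z axis and vertical above 0.35 rad).
It also fails if it takes over 51 s, if anything falls off the work surface, if the arm or the gripper's body presses on something with over 40 N, if the wrist force passes 120 N, or if a joint passes its speed limit or range.

### The arm

A 6-joint arm with a two-finger parallel gripper is mounted at the origin on a cart in front of the work surface, level with it; the furniture and walls round the work are solid. World frame = base frame: x ahead of the robot, y to its left, z up, the work surface at z = 0. Lengths are in m, angles in rad, forces in N, time in s.
With the tool pointing down it reaches from about 0.2 to 0.875 m from the base axis. Payload 3.4 kg.
Tool frame: the origin (TCP) lies between the finger pads; the fingertips stand 25 mm ahead of it and the grasp point (between the pads) lies 6 mm ahead of it (r.nose_length is the z of the fingertips in the tool frame, in m); z points along the fingers, y is the line along which they close (so a half turn about z gives the same grasp; the last joint's range is limited). The gripper opens to 94 mm and grips with 3 to 60 N. Pads are 16 mm wide; open, the fingers measure 119 mm over their backs; the gripper's body (75 mm by 177 mm) begins 78 mm behind the grasp point.
Start: joints at [1.175, 0.276, 1.505, -0, 1.361, -0.121], TCP at [0.156, 0.553, 0.202] pointing down, gripper open.
Joint ranges: [-2.89, 2.89], [-0.75, 2.08], [0.22, 2.7], [-1.18, 4.32], [0.11, 2.71], [-2.7, 2.7]. Speed limits (rad/s): [2.57, 2.57, 3.14, 3.14, 3.14, 3.14].

### API

Orientations are given as a unit quaternion [w, x, y, z].
In Python, from plant import r, gripper_to, inverse_kinematics, vision, models, telemetry gives the robot as it stands. Calls block until the motion is done:
- r.move_to(position, orientation): joint-space move of the TCP to a pose.
- r.move_l(position, rot=None, vel=0.15, guard=None): straight line of the TCP; rot=None keeps the orientation; vel is the mean speed in m/s. With guard (N) it stops when the force on the tool has changed by that much, and returns True; else False.
- r.movej(angles): joint-space move.
- gripper_to(opening, f_grip=None): finger opening in m; f_grip is the grip in N (None keeps the last); returns when the fingers have stopped.
- r.hold(seconds).
- inverse_kinematics(position, orientation): joint angles nearest the present ones, or None.
- vision.snapshot(name): name is "scene" or "top" or "wrist"; returns the picture (480x640x3 uint8, red, green, blue); there is no depth.
- vision.get_calibration(name): a dict with "fx", "fy", "cx", "cy" (pixels), "position" and "orientation" of the camera in the world. Camera axes: x right, y down, z forward; pixel columns grow to the right and rows downward; lengths in m; the calibration is good to about 2 mm. A picture is of the moment at which its call begins: read the wrist's pose just before it. get_calibration takes no time and is no camera call; for the wrist camera it gives the pose at the moment of the call.
A pose or a line that the arm cannot do raises r.PlanningError and nothing moves.
- r.sign_off(): hands the job in; it is judged then, once.
Trained networks look in the newest picture that a camera, given by its name, has taken for a name from the list of things; names that differ only in an ending like _2 or _b are one class to them, and where a whole thing is asked for, a point or a joint stands for the part that bears it (a point fixed in the world has none). Each returns a list of dicts, best first, with "score" (0 to 1); they miss things now and then, are a little off and sometimes report something else, mostly with a low value. They report only what shows in the picture. A call takes as long as a camera call.
- models.boxes_of(thing, camera): "at" ([x, y, z] in m, in world coordinates, good to about 4 mm: the middle of the surface that is visible of it).
- models.regions_of(thing, camera): "pixels" (480x640 bool, what is visible of it).
- models.mark_of(thing, camera): "at" ([x, y, z] in m, in world coordinates, good to about 4 mm: a listed point, or the origin of a listed thing).
Readings, each from a call of its own:
- telemetry.current_t(): time.
- telemetry.current_joints(): joint angles.
- telemetry.current_dq(): joint speeds.
- telemetry.current_joint_efforts(): joint torques, N m.
- telemetry.current_ee_pos(): TCP position.
- telemetry.current_tool_rot(): TCP orientation.
- telemetry.current_wrist_force(): force on the tool from outside, world axes, zero at the start.
- telemetry.current_torque(): the same for the moment, N m.
- telemetry.current_opening(): finger opening in m.
- telemetry.current_finger_force(): force on a finger pad.
Only numpy, scipy, OpenCV 4.12 (cv2) and the standard library are available. Lean on these libraries where they do the work, as an engineer would, in place of code of your own. Each camera call takes 0.05 s, during which the arm holds its last target. There are 200 camera calls.

## Working session

There is one attempt and no reset: what is moved stays moved. The work goes in short steps, each a Python script; the robot and the scene stay as the last script left them, time stands still between calls to the robot, and variables do not carry over. Pictures are saved under pics/ and viewed, at most 10 in all, crops included, and the job is handed in when it is done.

```bash
mkdir -p pics; python3 - <<'E'
from plant import r, vision, models, telemetry
import cv2, numpy as np
for c in ("scene","top"):
    im=vision.snapshot(c); cv2.imwrite(f"pics/{c}0.png",im[:,:,::-1])
    k=vision.get_calibration(c); print(c,np.round(k["position"],3),np.round(k["orientation"],3),k["fx"])
    for n in ["green_spot","blue_spot","yellow_spot","red_spot","white_spot","hood_rim","console"]:
        print(n,[(np.round(d["at"],4).tolist(),round(d["score"],2)) for d in models.mark_of(n,c)[:2]])
print(telemetry.current_t(),telemetry.current_tool_rot(),r.nose_length)
E
```

```text
scene [0.288 0.582 0.775] [ 0.066 -0.184  0.912 -0.361] 447.970389725881
green_spot [([0.5009, 0.0526, 0.0513], 0.65)]
blue_spot [([0.4952, 0.1488, 0.0515], 0.51)]
yellow_spot [([0.5129, 0.0068, 0.0486], 0.45)]
red_spot [([0.4963, 0.0957, 0.0527], 0.42)]
white_spot [([0.4877, 0.1937, 0.0506], 0.55), ([0.5259, 0.3003, -0.0013], 0.2)]
hood_rim [([0.4968, 0.0969, 0.154], 0.6)]
console [([0.5275, 0.3003, 0.0003], 0.71), ([0.5277, 0.0986, -0.0012], 0.57)]
top [0.285 0.029 1.31 ] [ 0.075 -0.694  0.712 -0.077] 592.3709775191602
green_spot [([0.5027, 0.0504, 0.0545], 0.37)]
blue_spot [([0.4922, 0.1489, 0.0498], 0.62)]
yellow_spot [([0.5083, 0.0046, 0.05], 0.67)]
red_spot [([0.5032, 0.0985, 0.0508], 0.59), ([0.4793, -0.1476, -0.0004], 0.55)]
white_spot [([0.4902, 0.1942, 0.0514], 0.4), ([0.5954, -0.089, -0.0005], 0.37)]
hood_rim [([0.4958, 0.0969, 0.1564], 0.83)]
console [([0.5286, 0.1025, 0.0008], 0.91)]
0.8 [2.84648534e-05 1.36962329e-01 9.90576254e-01 6.19033373e-05] 0.025
```

View pics/scene0.png

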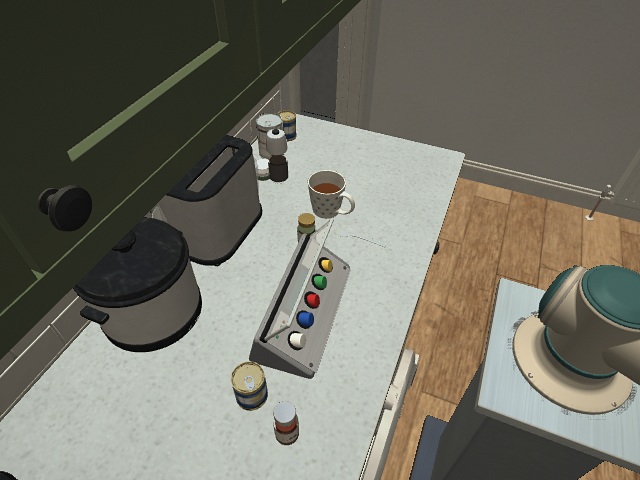

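View pics/top0.png

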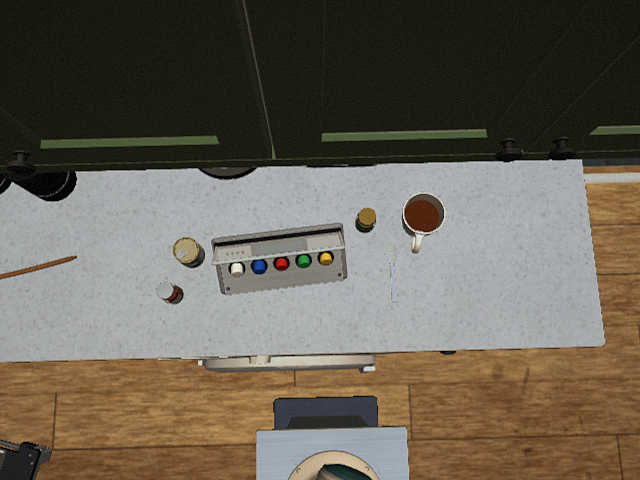

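The pictures agree with the networks. In the top view, white, blue, red, green and yellow run left to right at columns 237, 260, 281, 304 and 326, around row 265. The spoon, jars, tin and mug all stand to the sides. Next I fit the console pose and move to a standoff above green.

```bash
cat > h.py <<'E'
from plant import r, gripper_to, inverse_kinematics, vision, models, telemetry
import numpy as np, cv2
from scipy.spatial.transform import Rotation as R
Y=dict(white=.096,blue=.048,red=0.,green=-.048,yellow=-.096)
def fit(obs):  # obs: list of (colour, xyz) -> yaw, origin xy
    a=np.array([[-.03,Y[c]] for c,_ in obs]); b=np.array([p[:2] for _,p in obs])
    A=a-a.mean(0); B=b-b.mean(0)
    yaw=np.arctan2((A[:,0]*B[:,1]-A[:,1]*B[:,0]).sum(),(A*B).sum())
    M=R.from_euler('z',yaw).as_matrix()[:2,:2]
    o=b.mean(0)-M@a.mean(0)
    return yaw,o,b-(a@M.T+o)
def frame(yaw,o):
    C=R.from_euler('z',yaw).as_matrix(); s,c=np.sin(np.radians(35)),np.cos(np.radians(35))
    T=C@np.array([[-c,0,s],[0,1,0],[-s,0,-c]])   # tool axes as columns
    q=R.from_matrix(T).as_quat(scalar_first=True)
    spot=lambda k: C@np.array([-.03,Y[k],.0495])+[o[0],o[1],0]
    n=-T[:,2]
    tcp=lambda k,h: spot(k)+n*(h+r.nose_length)  # fingertips h above the panel
    return spot,n,q,tcp
E
python3 - <<'E'
from h import *
obs=[("green",[.5009,.0526]),("blue",[.4952,.1488]),("yellow",[.5129,.0068]),("red",[.4963,.0957]),("white",[.4877,.1937]),
("green",[.5027,.0504]),("blue",[.4922,.1489]),("yellow",[.5083,.0046]),("red",[.5032,.0985]),("white",[.4902,.1942])]
yaw,o,res=fit(obs); print(yaw,o,np.round(res,4).tolist())
spot,n,q,tcp=frame(yaw,o); np.savez("pose.npz",yaw=yaw,o=o)
print(inverse_kinematics(tcp("green",.13),q))
r.move_l([.16,.55,.30],vel=.3)
r.move_to(tcp("green",.14),q)
gripper_to(0.0,5)
im=vision.snapshot("wrist"); cv2.imwrite("pics/w1.png",im[:,:,::-1])
o2=[]
for k in Y:
    m=models.mark_of(k+"_spot","wrist")[:1]
    for d in m: print(k,np.round(d["at"],4),round(d["score"],2),np.round(spot(k),4))
m=models.mark_of("hood_rim","wrist")[:1]; print(m)
print(telemetry.current_t(),telemetry.current_joints(),telemetry.current_ee_pos(),tcp("green",.14),telemetry.current_opening(),telemetry.current_wrist_force())
E
```

```text
0.10805067710646853 [0.52878505 0.10265522] [[-0.0032, 0.0009], [0.0014, 0.0017], [0.0036, 0.0028], [-0.0027, -0.0037], [-0.0009, -0.0012], [-0.0014, -0.0013], [-0.0016, 0.0018], [-0.001, 0.0006], [0.0042, -0.0009], [0.0016, -0.0007]]
[-0.2776098  -0.27293858  2.31173723  0.41378552  0.56642553 -2.24672766]
white [0.4875 0.1953 0.052 ] 0.65 [0.4886 0.1949 0.0495]
blue [0.4956 0.143  0.0501] 0.49 [0.4938 0.1471 0.0495]
red [0.4954 0.098  0.0496] 0.66 [0.499  0.0994 0.0495]
green [0.5054 0.0522 0.053 ] 0.83 [0.5041 0.0517 0.0495]
yellow [0.5064 0.0043 0.0513] 0.94 [0.5093 0.004  0.0495]
[{'at': [0.4942, 0.0955, 0.1544], 'score': 0.97}]
5.1083 [-0.29009617 -0.29701917  2.30051736  0.40276161  0.60329335 -2.23999506] [0.41005053 0.04148935 0.18465848] [0.41004816 0.04149388 0.18466009] 0.0004449486570448873 [-0.08330488 -0.32043113 -0.19991924]
```

View pics/w1.png

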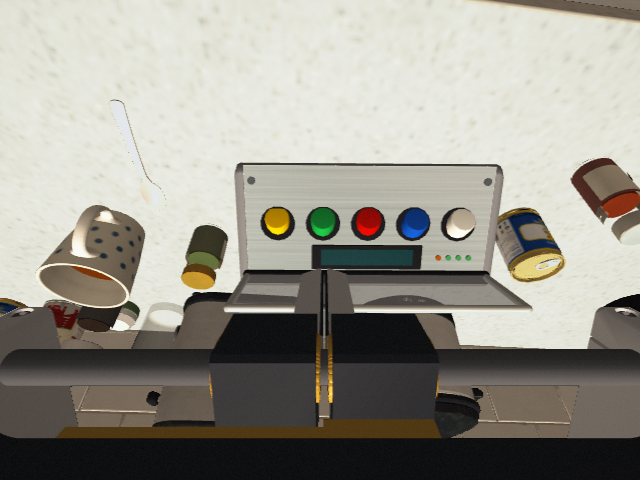

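The wrist view shows the closed fingertips at (323, 270), in line with the green key at column 322. The hood (row 275–305) lies behind the keys and the camera side faces away from it. The fit is confirmed, so I press green.

```bash
cat >> h.py <<'E'
def press(k,tcp,n,lo=.002,g=3.5):
    """Feel down the key axis to the hard stop, hold, release; returns felt stop height."""
    r.move_l(tcp(k,.022),vel=.08)
    f0=np.array(telemetry.current_wrist_force())
    hit=r.move_l(tcp(k,lo),vel=.008,guard=g)
    h=lambda:(np.array(telemetry.current_ee_pos())-tcp(k,0))@n
    F=lambda:(np.array(telemetry.current_wrist_force())-f0)@n
    a=(h(),F()); r.hold(.5); b=(h(),F())
    print(k,hit,np.round(a+b,4),round(telemetry.current_t(),2))
    r.move_l(tcp(k,.035),vel=.06)
    return hit
E
python3 - <<'E'
from h import *
z=np.load("pose.npz"); spot,n,q,tcp=frame(float(z["yaw"]),z["o"])
r.move_l(tcp("green",.035),vel=.12)
press("green",tcp,n)
E
```

```text
Traceback (most recent call last):
  File "h.py", line 24, in press
    hit=r.move_l(tcp(k,lo),vel=.008,guard=g)
plant.PlanningError: the arm cannot follow that straight line within its joint ranges
```

```bash
python3 - <<'E'
from h import *
z=np.load("pose.npz"); spot,n,q,tcp=frame(float(z["yaw"]),z["o"])
print(telemetry.current_t(),telemetry.current_joints())
Q=R.from_quat(q,scalar_first=True)
for k in("green","blue","yellow"):
  for a in (0,-40,-20,20,40,90,-90,180):
    q2=(Q*R.from_euler('z',a,degrees=True)).as_quat(scalar_first=True)
    for h in(.022,.002):
        s=inverse_kinematics(tcp(k,h),q2); print(k,a,h,None if s is None else np.round(s,2))
E
```

```text
6.45 [-0.18078852  0.0158114   2.40107139  0.89512139  0.21103093 -2.6937982 ]
green 0 0.022 [-0.18  0.02  2.4   0.9   0.21 -2.7 ]
green 0 0.002 None
green -40 0.022 None
green -40 0.002 [-0.17  0.07  2.41  1.19  0.17  2.61]
green -20 0.022 None
green -20 0.002 None
green 20 0.022 [-0.18  0.02  2.4   0.9   0.21 -2.35]
green 20 0.002 [-0.17  0.07  2.41  1.19  0.17 -2.63]
green 40 0.022 [-0.18  0.02  2.4   0.9   0.21 -2.  ]
green 40 0.002 [-0.17  0.07  2.41  1.19  0.17 -2.28]
green 90 0.022 [-0.18  0.02  2.4   0.9   0.21 -1.12]
green 90 0.002 [-0.17  0.07  2.41  1.19  0.17 -1.41]
green -90 0.022 [-0.18  0.02  2.4   0.9   0.21  2.02]
green -90 0.002 [-0.17  0.07  2.41  1.19  0.17  1.73]
green 180 0.022 [-0.18  0.02  2.4   0.9   0.21  0.45]
green 180 0.002 [-0.17  0.07  2.41  1.19  0.17  0.16]
blue 0 0.022 [ 0.2   0.04  2.37 -0.42  0.13 -1.07]
blue 0 0.002 None
blue -40 0.022 [ 0.2   0.04  2.37 -0.42  0.13 -1.77]
blue -40 0.002 None
blue -20 0.022 [ 0.2   0.04  2.37 -0.42  0.13 -1.42]
blue -20 0.002 None
blue 20 0.022 [ 0.2   0.04  2.37 -0.42  0.13 -0.73]
blue 20 0.002 None
blue 40 0.022
[... 279 characters left out ...]
ow 0 0.022 None
yellow 0 0.002 None
yellow -40 0.022 [-0.36  0.02  2.39  1.02  0.31  2.62]
yellow -40 0.002 [-0.34  0.08  2.4   1.21  0.27  2.44]
yellow -20 0.022 None
yellow -20 0.002 None
yellow 20 0.022 [-0.36  0.02  2.39  1.02  0.31 -2.61]
yellow 20 0.002 None
yellow 40 0.022 [-0.36  0.02  2.39  1.02  0.31 -2.26]
yellow 40 0.002 [-0.34  0.08  2.4   1.21  0.27 -2.45]
yellow 90 0.022 [-0.36  0.02  2.39  1.02  0.31 -1.39]
yellow 90 0.002 [-0.34  0.08  2.4   1.21  0.27 -1.58]
yellow -90 0.022 [-0.36  0.02  2.39  1.02  0.31  1.75]
yellow -90 0.002 [-0.34  0.08  2.4   1.21  0.27  1.56]
yellow 180 0.022 [-0.36  0.02  2.39  1.02  0.31  0.18]
yellow 180 0.002 [-0.34  0.08  2.4   1.21  0.27 -0.01]
```

```bash
python3 - <<'E'
from h import *
z=np.load("pose.npz"); spot,n,q,tcp=frame(float(z["yaw"]),z["o"])
Q=R.from_quat(q,scalar_first=True)
for k in("green","blue","yellow"):
 for t in (-12,-9,-6,-3,0,3,6,9,12):
  for b in (-4,0,4):
   for a in (-30,-20,-10,0,10,20,30):
    Q2=Q*R.from_euler('ZYX',[a,0,0],degrees=True)
    Q2=Q*R.from_euler('YXZ',[t,b,a],degrees=True); q2=Q2.as_quat(scalar_first=True); zt=Q2.as_matrix()[:,2]
    S=[inverse_kinematics(spot(k)+n*h-zt*r.nose_length,q2) for h in(.05,.035,.02,.01,.001)]
    if any(s is None for s in S): continue
    S=np.array(S); d=np.abs(np.diff(S,axis=0)).max()
    if d<.6 and abs(a)<=20: print(k,t,b,a,np.round(S[-1],2),round(d,2),"j5min",round(S[:,4].min(),2))
E
```

```text
green -12 -4 -20 [-0.4   0.19  2.64  2.29  0.59  1.6 ] 0.16 j5min 0.5
green -12 -4 -10 [-0.4   0.19  2.64  2.29  0.59  1.78] 0.16 j5min 0.5
green -12 -4 0 [-0.4   0.19  2.64  2.29  0.59  1.95] 0.16 j5min 0.5
green -12 -4 10 [-0.4   0.19  2.64  2.29  0.59  2.13] 0.16 j5min 0.5
green -12 0 -20 [-0.26  0.19  2.65  2.6   0.54  1.44] 0.18 j5min 0.38
green -12 0 -10 [-0.26  0.19  2.65  2.6   0.54  1.61] 0.18 j5min 0.38
green -12 0 0 [-0.26  0.19  2.65  2.6   0.54  1.79] 0.18 j5min 0.38
green -12 0 10 [-0.26  0.19  2.65  2.6   0.54  1.96] 0.18 j5min 0.38
green -12 0 20 [-0.26  0.19  2.65  2.6   0.54  2.14] 0.18 j5min 0.38
green -12 4 -20 [-0.11  0.19  2.64  2.96  0.52  1.23] 0.11 j5min 0.29
green -12 4 -10 [-0.11  0.19  2.64  2.96  0.52  1.41] 0.11 j5min 0.29
green -12 4 0 [-0.11  0.19  2.64  2.96  0.52  1.58] 0.11 j5min 0.29
green -12 4 10 [-0.11  0.19  2.64  2.96  0.52  1.76] 0.11 j5min 0.29
green -12 4 20 [-0.11  0.19  2.64  2.96  0.52  1.93] 0.11 j5min 0.29
green -9 -4 -20 [-0.36  0.14  2.58  2.14  0.46  1.81] 0.17 j5min 0.43
green -9 -4 -10 [-0.36  0.14  2.58  2.14  0.46  1.99] 0.17 j5
[... 14589 characters left out ...]
min 0.54
yellow 12 0 -20 [-0.24  0.11  2.2   0.3   0.48 -2.51] 0.04 j5min 0.48
yellow 12 0 -10 [-0.24  0.11  2.2   0.3   0.48 -2.33] 0.04 j5min 0.48
yellow 12 0 0 [-0.24  0.11  2.2   0.3   0.48 -2.16] 0.04 j5min 0.48
yellow 12 0 10 [-0.24  0.11  2.2   0.3   0.48 -1.99] 0.04 j5min 0.48
yellow 12 0 20 [-0.24  0.11  2.2   0.3   0.48 -1.81] 0.04 j5min 0.48
yellow 12 4 -20 [-0.16  0.1   2.2   0.09  0.43 -2.24] 0.04 j5min 0.43
yellow 12 4 -10 [-0.16  0.1   2.2   0.09  0.43 -2.07] 0.04 j5min 0.43
yellow 12 4 0 [-0.16  0.1   2.2   0.09  0.43 -1.89] 0.04 j5min 0.43
yellow 12 4 10 [-0.16  0.1   2.2   0.09  0.43 -1.72] 0.04 j5min 0.43
yellow 12 4 20 [-0.16  0.1   2.2   0.09  0.43 -1.54] 0.04 j5min 0.43
```

Tilting 6° from the normal (29° lean) keeps all three keys clear of the wrist limit. The gripper body stays about 8 mm above the hood rim.

```bash
cat >> h.py <<'E'
def setup(t=6):
    z=np.load("pose.npz"); spot,n,q,_=frame(float(z["yaw"]),z["o"])
    Q=R.from_quat(q,scalar_first=True); down=Q.as_matrix()[:,0]
    Q2=Q*R.from_euler('y',t,degrees=True); zt=Q2.as_matrix()[:,2]
    tcp=lambda k,h: spot(k)+n*h+.004*down-zt*r.nose_length
    return tcp,n,Q2.as_quat(scalar_first=True)
E
python3 - <<'E'
from h import *
tcp,n,q=setup()
p=np.array(telemetry.current_ee_pos()); r.move_l(p+.03*n,vel=.1)
r.move_to(tcp("green",.05),q)
press("green",tcp,n)
print(telemetry.current_t(),telemetry.current_wrist_force())
E
```

```text
green False [ 0.002  -0.3456  0.002   0.2556] 10.97
11.675 [-0.06940997  0.29643264 -0.39412518]
```

No contact was felt, so I look from the current pose.

```bash
python3 - <<'E'
from h import *
tcp,n,q=setup()
im=vision.snapshot("wrist"); cv2.imwrite("pics/w2.png",im[:,:,::-1])
s=vision.snapshot("scene")[200:400,200:400]; cv2.imwrite("pics/s2.png",cv2.resize(s[:,:,::-1],(600,600)))
print(telemetry.current_opening(),telemetry.current_ee_pos(),tcp("green",.035),telemetry.current_tool_rot(),q)
k=vision.get_calibration("wrist"); M=R.from_quat(k["orientation"],scalar_first=True)
spot=frame(float(np.load("pose.npz")["yaw"]),np.load("pose.npz")["o"])[0]
tip=np.array(telemetry.current_ee_pos())+R.from_quat(telemetry.current_tool_rot(),scalar_first=True).apply([0,0,.025])
for nme,p in (("tip",tip),("green15",spot("green")+n*.015),("yellow15",spot("yellow")+n*.015)):
    v=M.inv().apply(p-k["position"]); print(nme,k["fx"]*v[0]/v[2]+k["cx"],k["fy"]*v[1]/v[2]+k["cy"])
E
```

```text
0.0005643970410417353 [0.46884804 0.0478737  0.09747947] [0.46887119 0.0478746  0.09774151] [ 0.24979811 -0.05223618  0.9667928   0.01356361] [ 0.2500147  -0.05227906  0.9667351   0.01352029]
tip 322.4210316800668 267.7009378027941
green15 322.50128131183664 266.9786146542216
yellow15 255.90767088901248 266.936768555155
```

View pics/w2.png

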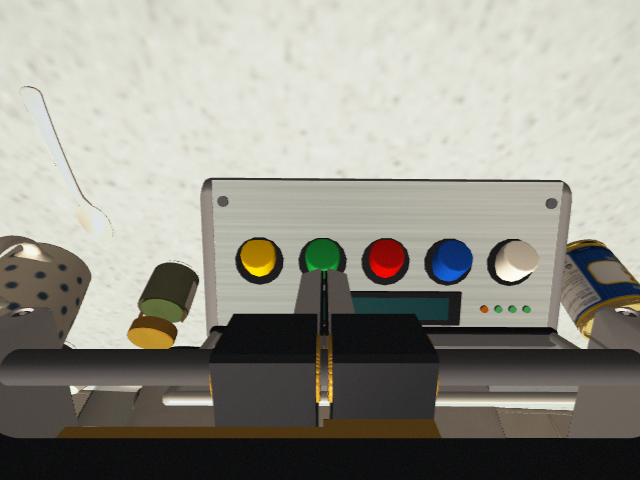

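View pics/s2.png

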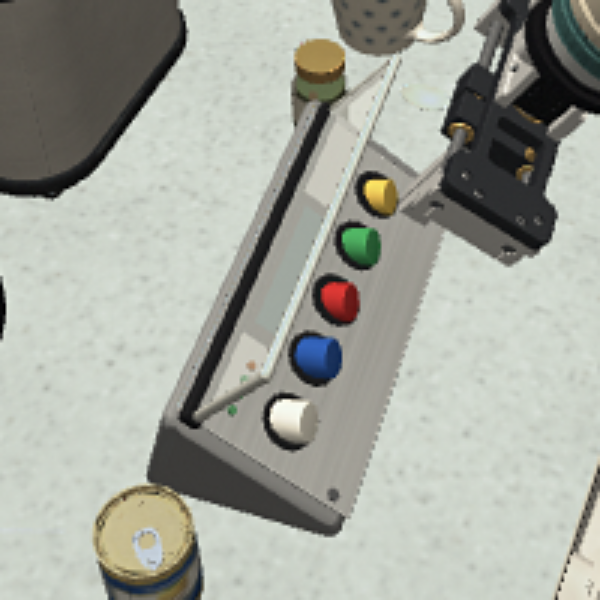

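The finger end at about (323, 270) matches its projection. The collars sit at row ~261 and columns 259, 386, 449, 513, with 63.5 px spacing, so the row is not quite where I fitted it. I re-solve from these pixels and cross-check against the top image.

```bash
python3 - <<'E'
from h import *
from scipy.optimize import least_squares
z=np.load("pose.npz"); spot,n,q,_=frame(float(z["yaw"]),z["o"])
def proj(k,p):
    v=R.from_quat(k["orientation"],scalar_first=True).inv().apply(np.array(p)-k["position"]); return np.array([k["fx"]*v[0]/v[2]+k["cx"],k["fy"]*v[1]/v[2]+k["cy"]])
im=cv2.imread("pics/w2.png"); K={c:vision.get_calibration(c) for c in("wrist","scene","top")}
# dark collar + coloured cap blobs: panel is light grey, collar dark
g=cv2.cvtColor(im,cv2.COLOR_BGR2HSV); roi=np.zeros(im.shape[:2],np.uint8); roi[225:290,225:545]=1
m=((g[...,2]<70)|(g[...,1]>110)).astype(np.uint8)*roi
N,_,st,ce=cv2.connectedComponentsWithStats(m); print([(s.tolist(),c.round(1).tolist()) for s,c in zip(st,ce) if s[4]>300])
px=dict(yellow=(259,261),red=(386,261),blue=(449,261),white=(513,262))
for c,v in px.items(): print(c,v,proj(K["wrist"],spot(c)+.002*n).round(1))
def res(p):
    y,ox,oy,oz=p; s,nn,_,_=frame(y,[ox,oy]); return np.concatenate([proj(K["wrist"],s(c)+.002*nn+[0,0,oz])-v for c,v in px.items()])
s=least_squares(res,[float(z["yaw"]),*z["o"],0]); print(s.x,z["yaw"],z["o"],s.fun.round(1))
for c in Y: print(c,"scene",proj(K["scene"],spot(c)+.002*n).round(1),"top",proj(K["top"],spot(c)+.002*n).round(1))
print("tip in scene",proj(K["scene"],np.array(telemetry.current_ee_pos())+R.from_quat(telemetry.current_tool_rot(),scalar_first=True).apply([0,0,.025])))
for c in("scene","top"):
    s=cv2.imread(f"pics/{c}0.png"); h=cv2.cvtColor(s,cv2.COLOR_BGR2HSV)
    for nm,(a,b) in dict(yellow=(18,32),green=(50,80),blue=(105,125),red=(172,180)).items():
        p=proj(K[c],spot(nm)); mm=(h[...,0]>=a)&(h[...,0]<=b)&(h[...,1]>130); yy,xx=np.nonzero(mm); d=np.hypot(xx-p[0],yy-p[1])<16
        print(c,nm,xx[d].mean().round(1),yy[d].mean().round(1),"pred cap14",proj(K[c],spot(nm)+.014*n).round(1))
E
```

```text
[([0, 0, 640, 480, 300155], [318.5, 239.0]), ([236, 238, 47, 46, 1724], [259.0, 260.4]), ([299, 238, 47, 52, 1424], [322.1, 258.0]), ([362, 238, 47, 47, 1727], [385.0, 261.0]), ([425, 239, 48, 46, 1734], [448.1, 261.4]), ([487, 239, 43, 47, 436], [499.9, 263.4])]
yellow (259, 261) [259.3 263. ]
red (386, 261) [385.7 263.1]
blue (449, 261) [448.9 263.1]
white (513, 262) [512.  263.2]
[ 1.04912520e-01  5.26869062e-01  1.02299887e-01 -1.37521296e-04] 0.10805067710646853 [0.52878505 0.10265522] [-0.1 -0.1 -0.   0.2  0.4  0.4 -0.3 -0.4]
white scene [295.9 340.3] top [236.5 269.2]
blue scene [303.8 319.2] top [258.7 266.3]
red scene [311.2 299.7] top [280.8 263.3]
green scene [318.1 281.5] top [303.  260.4]
yellow scene [324.5 264.4] top [325.  257.5]
tip in scene [328.84159319 276.40222389]
scene yellow 326.5 264.7 pred cap14 [327.8 262.1]
scene green 320.2 281.2 pred cap14 [321.4 279.2]
scene blue 305.8 318.5 pred cap14 [307.2 317.2]
scene red 316.0 307.0 pred cap14 [314.6 297.5]
top yellow 325.5 258.3 pred cap14 [325.5 259.8]
top green 303.1 260.9 pred cap14 [303.3 262.8]
top blue 258.8 266.5 pred cap14 [258.6 268.7]
top red 281.4 265.0 pred cap14 [281.  265.7]
```

```bash
python3 - <<'E'
from h import *
def proj(k,p):
    v=R.from_quat(k["orientation"],scalar_first=True).inv().apply(np.array(p)-k["position"]); return np.array([k["fx"]*v[0]/v[2]+k["cx"],k["fy"]*v[1]/v[2]+k["cy"]])
p=np.array(telemetry.current_ee_pos()); Q=R.from_quat(telemetry.current_tool_rot(),scalar_first=True)
im={"w":cv2.imread("pics/w2.png"),"s":cv2.resize(cv2.imread("pics/s2.png"),(600,600))}
W=cv2.resize(im["w"][200:340,252:392],(560,560),interpolation=cv2.INTER_CUBIC)
S=cv2.resize(im["s"][130:330,290:490],(600-360+320,560),interpolation=cv2.INTER_CUBIC)
for z in (.025,.015,.005):
    for x in(-.008,.008):
        a=(proj(vision.get_calibration("wrist"),p+Q.apply([x,0,z]))-[252,200])*4
        b=((proj(vision.get_calibration("scene"),p+Q.apply([x,0,z]))-200)*3-[290,130])*2.8
        c=(0,0,255) if z==.025 else (255,0,255) if z==.015 else (0,255,255)
        cv2.circle(W,tuple(int(v) for v in a),4,c,-1); cv2.circle(S,tuple(int(v) for v in b),4,c,-1)
cv2.imwrite("pics/cmp.png",cv2.resize(np.hstack([W,S]),(800,400)))
print(vision.get_calibration("wrist")["position"]-p)
E
```

```text
[-0.15175314 -0.01579066  0.12438707]
```

View pics/cmp.png

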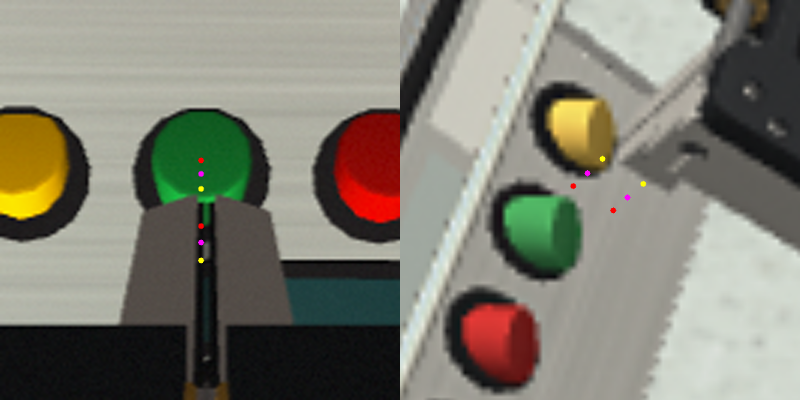

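The projected 25 mm tip points (red) lie well beyond the visible finger ends in both views. The real closed fingertips sit roughly at the TCP, so the first descent stopped above the cap. I feel further down with the guard on.

```bash
cat >> h.py <<'E'
def setup2(t=6):
    z=np.load("pose.npz"); spot,n,q,_=frame(.1055,[.5275,.1024])
    Q=R.from_quat(q,scalar_first=True); down=Q.as_matrix()[:,0]
    Q2=Q*R.from_euler('y',t,degrees=True)
    return (lambda k,h: spot(k)+n*h+.004*down),n,Q2.as_quat(scalar_first=True)
E
python3 - <<'E'
from h import *
tcp,n,q=setup2()
for k in("green","blue","yellow"): print(k,[None if s is None else np.round(s,2).tolist() for s in (inverse_kinematics(tcp(k,h),q) for h in(.05,.022,.004,-.004))])
r.move_l(tcp("green",.05),rot=q,vel=.08)
press("green",tcp,n,lo=-.003)
print(telemetry.current_t(),telemetry.current_wrist_force())
E
```

```text
green [[-0.15, 0.02, 2.31, 0.37, 0.34, -2.15], [-0.13, 0.09, 2.33, 0.46, 0.26, -2.23], [-0.13, 0.13, 2.33, 0.55, 0.21, -2.32], [-0.12, 0.15, 2.33, 0.6, 0.2, -2.37]]
blue [[0.19, 0.04, 2.29, -0.14, 0.31, -1.36], [0.19, 0.11, 2.3, -0.17, 0.23, -1.33], [0.19, 0.15, 2.3, -0.21, 0.19, -1.29], [0.18, 0.17, 2.31, -0.23, 0.16, -1.27]]
yellow [[-0.31, 0.02, 2.31, 0.54, 0.39, -2.45], [-0.29, 0.09, 2.32, 0.64, 0.32, -2.54], [-0.28, 0.14, 2.32, 0.73, 0.27, -2.63], [-0.27, 0.16, 2.32, 0.78, 0.26, -2.67]]
green True [0.012  3.5558 0.0122 3.291 ] 14.53
15.0667 [ 0.52992623  0.0968424  -0.14414423]
```

Green stopped firmly at 3.5 N and held 3.3 N, above the 2.4 N needed for full travel. I press blue, logging the first-contact height as well to confirm the travel.

```bash
cat >> h.py <<'E'
def press2(k,tcp,n,lo=-.003):
    r.move_l(tcp(k,.035),vel=.08); r.move_l(tcp(k,.025),vel=.06)
    h=lambda:(np.array(telemetry.current_ee_pos())-tcp(k,0))@n
    f0=np.array(telemetry.current_wrist_force()); F=lambda:(np.array(telemetry.current_wrist_force())-f0)@n
    c=r.move_l(tcp(k,lo),vel=.01,guard=1.0); a=h(),F()
    hit=r.move_l(tcp(k,lo-.001),vel=.008,guard=3.0) if c else False; b=h(),F()
    r.hold(.55); print(k,c,hit,np.round(a+b+(h(),F()),4),round(telemetry.current_t(),2))
    r.move_l(tcp(k,.035),vel=.06)
E
python3 - <<'E'
from h import *
tcp,n,q=setup2()
press2("blue",tcp,n)
E
```

```text
blue True True [0.017  2.4281 0.0156 2.2982 0.0157 1.3157] 19.12
```

The single-sample force is noisy, so blue may only be part-way down. I switch to stepping down with averaged force readings.

```bash
cat >> h.py <<'E'
def favg(N=6):
    v=[]
    for _ in range(N): r.hold(.01); v.append(telemetry.current_wrist_force())
    return np.array(v)
def press3(k,tcp,n,start,step=.001,stop=4.0,lo=-.006):
    """Step down the axis on averaged force until well past full-travel force, hold, release."""
    r.move_l(tcp(k,.035),vel=.1); r.move_l(tcp(k,start),vel=.05)
    v=favg(10)@n; f0=v.mean(); log=[("sd",round(v.std(),2))]; h=start
    while h>lo:
        h-=step; r.move_l(tcp(k,h),vel=.02); f=(favg()@n).mean()-f0; log.append((round(h*1e3,1),round(f,2)))
        if f>stop: break
    r.hold(.45); log.append(("held",round((favg()@n).mean()-f0,2)))
    print(k,log,round(telemetry.current_t(),2))
    r.move_l(tcp(k,.035),vel=.08)
E
python3 - <<'E'
from h import *
tcp,n,q=setup2()
press3("blue",tcp,n,.019)
E
```

```text
blue [('sd', np.float64(0.59)), (18.0, np.float64(-0.23)), (17.0, np.float64(0.92)), (16.0, np.float64(1.91)), (15.0, np.float64(2.76)), (14.0, np.float64(3.8)), (13.0, np.float64(4.41)), ('held', np.float64(4.42))] 22.69
```

```bash
python3 - <<'E'
from h import *
tcp,n,q=setup2()
f0=favg().mean(0)
r.move_l(tcp("blue",.013),vel=.04)
f=favg(10).mean(0)-f0; d=np.array(telemetry.current_ee_pos())-tcp("blue",0)
u=np.cross([-np.sin(.1055),np.cos(.1055),0],n)
print("F n,up,row",f@n,f@u,f@np.array([-np.sin(.1055),np.cos(.1055),0]),"pos n,up",d@n,d@u,telemetry.current_torque(),telemetry.current_t())
a=vision.snapshot("wrist"); b=vision.snapshot("scene")
A=cv2.resize(a[160:360,340:540],(400,400),interpolation=cv2.INTER_CUBIC); B=cv2.resize(b[250:350,250:350],(400,400),interpolation=cv2.INTER_CUBIC)
A=cv2.resize(a[170:370,220:420],(400,400),interpolation=cv2.INTER_CUBIC)
cv2.imwrite("pics/p3.png",np.hstack([A,B])[:,:,::-1])
E
```

```text
F n,up,row 4.305872135741214 2.2460882434615232 -0.6491809126106299 pos n,up 0.012793647344051173 0.0013520020910902427 [ 0.0066642  -0.21942195 -0.05278893] 23.95
```

View pics/p3.png

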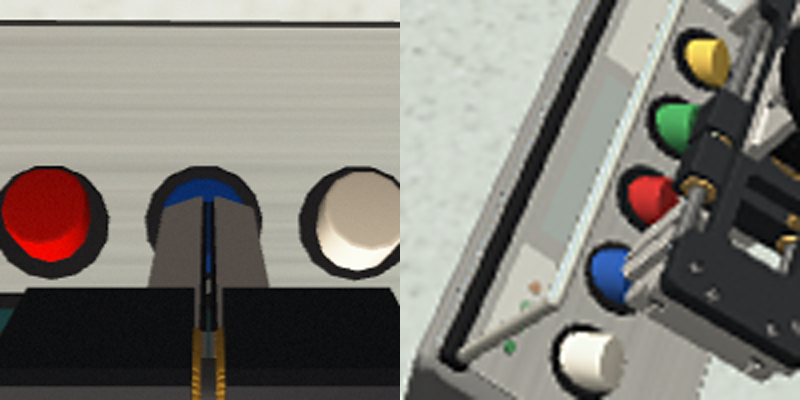

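Blue visibly lies lower under the fingertips (crop, about (204, 200)), and its travel so far is about 5 mm. I continue in small steps to find the hard stop.

```bash
python3 - <<'E'
from h import *
tcp,n,q=setup2(); u=np.cross([-np.sin(.1055),np.cos(.1055),0],n)
h=.013; f=0
b=favg(8).mean(0)
while h>.0085:
    h-=.0005; r.move_l(tcp("blue",h),vel=.02); F=favg(8).mean(0)-b; d=np.array(telemetry.current_ee_pos())-tcp("blue",0)
    print(round(h*1e3,1),"dF n,u",(F@n).round(2),(F@u).round(2),"pos",(d@n*1e3).round(2),(d@u*1e3).round(2))
    if F@n>3: break
r.hold(.45); r.move_l(tcp("blue",.035),vel=.08)
print("bias",(favg(8).mean(0)-b)@n,telemetry.current_t())
E
```

```text
12.5 dF n,u 0.5 0.53 pos 12.48 1.52
12.0 dF n,u 0.69 0.38 pos 12.01 1.82
11.5 dF n,u 3.99 0.6 pos 11.7 1.92
bias -4.279121769257917 26.025
```

The hard stop shows as a clear jump: 4 N within 0.3 mm at 11.7 mm. Blue's full travel takes about 5 N, so the first green press at 3.5 N was probably incomplete. I start the sequence again with a 7 N guard: green, then blue.

```bash
cat >> h.py <<'E'
def press4(k,tcp,n,start=.022,lo=-.003,g=7.):
    r.move_l(tcp(k,.030),vel=.15); r.move_l(tcp(k,start),vel=.05)
    b=favg(4).mean(0)
    hit=r.move_l(tcp(k,lo),vel=.01,guard=g)
    h=lambda:round(float((np.array(telemetry.current_ee_pos())-tcp(k,0))@n)*1e3,2)
    x=h(); r.hold(.45); print(k,hit,x,h(),"F",((favg(4).mean(0)-b)@n).round(2),round(telemetry.current_t(),2))
    r.move_l(tcp(k,.030),vel=.08)
E
python3 - <<'E'
from h import *
tcp,n,q=setup2()
press4("green",tcp,n)
print(telemetry.current_t())
E
```

```text
green True 10.17 10.36 F 4.66 29.04
29.4417
```

```bash
cat >> h.py <<'E'
def press5(k,tcp,n,first,lo=-.003,hold=.4):
    """Quick to `first`, then 0.5 mm steps until the hard-stop jump."""
    r.move_l(tcp(k,.030),vel=.2); b=favg(4).mean(0)@n; r.move_l(tcp(k,first),vel=.03)
    h=first; f=favg(4).mean(0)@n-b; log=[round(f,1)]
    while f<7 and h>lo:
        h-=.0005; r.move_l(tcp(k,h),vel=.02); p=f; f=favg(4).mean(0)@n-b; log.append(round(float(f),1))
        if f-p>2: break
    r.hold(hold); x=float((np.array(telemetry.current_ee_pos())-tcp(k,0))@n)*1e3
    print(k,log,"end",round(h*1e3,1),round(x,2),"heldF",round(float(favg(4).mean(0)@n-b),1),round(telemetry.current_t(),2))
    r.move_l(tcp(k,.030),vel=.1)
E
python3 - <<'E'
from h import *
tcp,n,q=setup2()
press5("green",tcp,n,.0105)
print(telemetry.current_t())
E
```

```text
green [np.float64(4.3), 5.4, 5.0, 6.0, 6.8, 10.5] end 8.0 8.2 heldF 9.9 32.41
32.775
```

Green's true stop is at 8.2 mm, with a clear jump to 10 N. Blue and yellow are next.

```bash
sed -i 's/while f<7 and/while f<8.2 and/' h.py; python3 - <<'E'
from h import *
tcp,n,q=setup2()
press5("blue",tcp,n,.0125)
press5("yellow",tcp,n,.0125)
print(telemetry.current_t())
E
```

```text
blue [np.float64(5.0), 6.9, 10.3] end 11.5 11.61 heldF 9.8 35.49
yellow [np.float64(0.5), 0.3, 1.2, 1.9, 2.7, 3.3, 4.0, 4.6, 4.8, 5.8, 6.4, 6.9, 6.6, 7.6, 10.3] end 5.5 5.89 heldF 10.0 42.33
42.7167
```

```bash
python3 - <<'E'
from h import *
tcp,n,q=setup2()
press5("green",tcp,n,.0085)
r.move_l(tcp("green",.06),vel=.1)
print(telemetry.current_t(),r.sign_off())
E
```

```text
green [np.float64(8.3)] end 8.5 8.48 heldF 7.2 44.52
the job is handed in; nothing more can be done
45.3333 None
```

I handed the job in at 45.3 s, with green, blue, yellow and green each pressed in that order to within about 0.3 mm of the felt hard stop and released; three partial or test presses of green and two or three of blue came first, red and white were never approached, and I got no pass/fail verdict back.

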